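# Reset the bench supply behind its push-push hatch

## Task

The breaker of the bench supply box with the two round binding posts has tripped: with the fingertips press the hatch of that box well in near its free edge, once, let it pop right up, and keep the hand clear of the box for about two seconds to see that the hatch stays open by itself. Then push the breaker button inside fully home and leave the hatch standing open. Do not touch the other box, with the long terminal strip, and leave the loose things around where they lie; nothing is to be lifted.

Things in the scene. Friction and masses are not known exactly. Their poses are not given: they have to be found in the camera images.
- supply_box: the box to work on: grey metal, 125 mm deep (x), 100 wide (y), 70 high, fixed; told from its twin by two round aluminium binding posts (20 mm thick, 16 high, 52 apart) on top behind the hatch. Origin: centre of its underside; x points from the hatch's free edge to its hinge and the posts, z up. The hatch closes a well 75 x 68 mm in its top, centred 12 mm in front (-x) of the origin, floor 34 mm up
- hatch (a joint): angle of its hatch (rad): about 0 shut, latched and flush; -0.10 pressed in to the stop; 1.9 fully open, leaning back past upright. Push-push latch: pressed past about -0.06 (3.5 mm at the ring, 4 to 6 N) it lets go, and as the push is taken away a spring swings the hatch up in about a second; a lighter press leaves it latched; pushing the open hatch shut latches it again
- hatch_edge (a point): middle of that hatch's free edge. The hatch is an aluminium flap 73 mm long, 64 wide, 4 thick; its hinge runs along the box's y axis, 24 mm behind (+x) the box's origin, 68 mm up; moves with the hatch
- hatch_pad (a point): the place to press: centre of the round finger ring (20 mm, drawn as a thin steel ring) on the upper face of that hatch, 15 mm from its free edge, 58 mm from its hinge, on its middle line, 70 mm above the bench when shut; moves with the hatch
- breaker (a joint): travel of the breaker button (m), a white upright plunger 18 mm thick in a black collar on the floor of the well, 36 mm in front (-x) of the hinge, 12 mm in front of the box's origin: near 0 (up to 0.001) tripped, standing proud; 0.008 fully home at its stop. It goes straight down, needs about 3 N and stays where it is pushed
- breaker_top (a point): centre of the button's top face, 60 mm above the bench when tripped and 52 mm when home; hidden under the hatch until that is open
- strip_box: the other box, of the same size and hatch, with one long black terminal strip (80 x 20 x 12 mm) on its top behind the hatch in place of the posts; origin and axes as above. Not to be touched
- strip_hatch (a joint): angle of the other box's hatch (rad), about 0 shut; must stay shut
- punch: bystander: brass drift punch 104 mm long, 13 mm thick, loose on the bench; origin at the centre of its underside
- fitting_mid (a point): bystander: brass hex pipe fitting 35 mm high standing loose on the bench; point half-way up
- tape: bystander: roll of sealing tape 54 mm across, 16 mm high, loose; origin at the centre of its underside
- nozzle_holder: bystander: steel injector nozzle holder about 116 mm long, 23 mm thick, lying loose; origin at the centre of its underside

How it is judged:
By the outcome, as a careful person would: the job done as asked, in the order asked, and still so for the second after the job is handed in, with the robot touching nothing.
It also fails if it takes over 40 s, if anything falls off the work surface, if the arm or the gripper's body presses on something with over 40 N, if the wrist force passes 120 N, or if a joint passes its speed limit or range.

## Robot

A 6-joint arm with a two-finger parallel gripper is mounted at the origin on a cart in front of the work surface, level with it; the furniture and walls round the work are solid. World frame = base frame: x ahead of the robot, y to its left, z up, the work surface at z = 0. Lengths are in m, angles in degrees, forces in N, time in s.
With the tool pointing down it reaches from about 0.275 to 0.85 m from the base axis. Payload 5.2 kg.
Tool frame: the origin (TCP) lies midway between the tips of the shut fingers; the grasp point (between the pads) lies 19 mm behind it; z points along the fingers, y is the direction in which the jaws open and shut (so a half turn about z gives the same grasp; the last joint's range is limited). The gripper opens to 85 mm and grips with 20 to 120 N. Pads are 22 mm wide; open, the fingers measure 114 mm over their backs; the gripper's body (76 mm by 85 mm) begins 54 mm behind the grasp point. The pads swing forward as they close: fully open they stand 13 mm farther back than shut.
Start: joints at [-84.614, 14.817, 87.949, -0, 77.235, -11.62], TCP at [0.161, -0.526, 0.231] pointing down, gripper open.
Joint ranges: [-179.93, 179.93], [-52.35, 119.4], [10.71, 147.94], [-69.91, 249.91], [12.55, 155.21], [-178.61, 178.61]. Speed limits (degrees/s): [147.25, 147.25, 180, 180, 180, 180].

## Interface

Orientations are given as a 3x3 rotation matrix whose columns are the frame's x, y, z axes.
In Python, from station import ctrl gives the robot as it stands.
- The arm moves only by the shell command python3 -m creep 'ROWS' [FORCE]. ROWS is JSON, a list of rows, each a list of 7 numbers: the shift along the tool's x, y, z in m, then the turn, a rotation vector about the tool's x, y, z in rad, then the gripper command: -1 is fully open, 1 is shut, values between are in proportion. In form: [[x, y, z, wx, wy, wz, claw], ...]. A call has 1 to 20 rows; each row is the pose to reach, as a shift and turn from the pose measured when the call began, along the tool's axes at that moment; what a row does not reach only later rows make up. A row lasts 1/12 s, in which the tool goes at most 41.7 mm and 7.16 degrees, less where a joint would pass 70% of its speed; a pose out of reach is approached as far as the arm can. A call with a gripper value outside its range is refused whole. The fingers move at their own pace and stop on an object; FORCE is the grip in N (left out, the last holds). Time passes only in rows, so rows that repeat a pose let the fingers close. It gives the time, the measured TCP pose, the force and the opening at its end, in the units of the state.
- ctrl.get_obs(): the state, without advancing time (a new reading comes with each control period).
- ctrl.capture(name): name is "scene" or "top" or "wrist"; returns a dict with "image" (480x640x3 uint8, red, green, blue), "depth" (480x640 float32, m along the optical axis (not along the pixel's ray), 0 where there is no reading), "fov_y" (degrees; the focal length in pixels is half the picture's height over the tangent of half this angle, whatever the lens; pixels are square), "cx", "cy" (the principal point, pixels), "k1" (the pictures are not rectified: a ray, as slopes to the right and down, at radius r is drawn at 1 + k1 r^2 times it, then the intrinsics apply), "xyz" and "rotation" of the camera in the world; the wrist camera has in their place "mount" (4x4, takes a point from camera to tool coordinates, whose origin is the TCP and whose axes are the flange's). Camera axes: x right, y down, z forward; pixel columns grow to the right and rows downward; lengths in m; the calibration is good to about 2 mm. A picture is of the moment at which its call begins: read the wrist's pose just before it.
- ctrl.close_job(): hands the job in, once; it reports no verdict.
The state is a dict: "time": time; "qpos": joint angles; "joint_vel": joint speeds; "effort": joint torques, N m; "tcp_pos": TCP position; "orientation": TCP orientation; "contact_force": force on the tool from outside, world axes, zero at the start; "torque": the same for the moment, N m; "opening": finger opening in m.
Only numpy, scipy, OpenCV 4.12 (cv2) and the standard library are available. Lean on these libraries where they do the work, as an engineer would, in place of code of your own. Each camera call takes 0.05 s, during which the arm holds its last target. There are 200 camera calls.

## Working session

There is one attempt and no reset: what is moved stays moved. The work goes in short steps, Python scripts to look and compute and a shell command to move; the robot and the scene stay as the last step left them, time stands still between calls to the robot, and variables do not carry over. Pictures are saved under pics/ and viewed, about 8 in all and at most 12, crops included, and the job is handed in when it is done.

```bash
mkdir -p pics; cat > h.py <<'E'
import numpy as np, cv2
from station import ctrl
def K(c):
    f=240/np.tan(np.radians(c["fov_y"])/2); return f
def ray(c,u,v):
    f=K(c); d=np.array([(u-c["cx"])/f,(v-c["cy"])/f]); s=d.copy()
    for _ in range(20): s=d/(1+c["k1"]*(s@s))
    return np.array([s[0],s[1],1.])
def plane(c,u,v,z):
    R=np.array(c["rotation"]);p=np.array(c["xyz"]);r=R@ray(c,u,v)
    return p+r*(z-p[2])/r[2]
def depthpt(c,u,v):
    R=np.array(c["rotation"]);p=np.array(c["xyz"]);return p+R@ray(c,u,v)*c["depth"][int(v),int(u)]
def cap(n):
    o=ctrl.get_obs(); c=ctrl.capture(n)
    if "mount" in c:
        M=np.array(c["mount"]);R=np.array(o["orientation"])
        c["rotation"]=R@M[:3,:3]; c["xyz"]=R@M[:3,3]+np.array(o["tcp_pos"])
    return c
def save(c,n): cv2.imwrite("pics/"+n,c["image"][:,:,::-1])
E
python3 - <<'E'
from h import *
import pickle
o=ctrl.get_obs();print({k:np.round(v,3).tolist() for k,v in o.items()})
for n in ("scene","top"):
    c=cap(n);save(c,n+".png");pickle.dump(c,open(n+".pkl","wb"));print(n,c["fov_y"],c["k1"],c["xyz"],np.round(c["rotation"],3).tolist())
E
```

```text
{'time': 0.0, 'qpos': [-84.614, 14.86, 88.01, 0.001, 77.235, -11.619], 'joint_vel': [0.051, -0.031, 0.059, -0.036, 0.045, 0.025], 'effort': [0.002, -44.602, -29.057, -0.0, 0.012, 0.0], 'tcp_pos': [0.161, -0.525, 0.23], 'orientation': [[0.956, 0.292, -0.0], [0.292, -0.956, 0.002], [0.0, -0.002, -1.0]], 'contact_force': [1.062, -0.361, -0.355], 'torque': [-0.037, -0.016, 0.041], 'opening': 0.086}
scene 48.526605673295684 0.03714786388741962 [-0.31607096  0.47546578  0.77534399] [[-0.545, -0.499, 0.674], [-0.838, 0.307, -0.451], [0.018, -0.811, -0.585]]
top 54.467833377382846 -0.10988260802555602 [ 0.4149961  -0.06427065  0.91254355] [[-0.009, -0.994, 0.105], [-1.0, 0.009, 0.002], [-0.003, -0.105, -0.994]]
```

View pics/top.png

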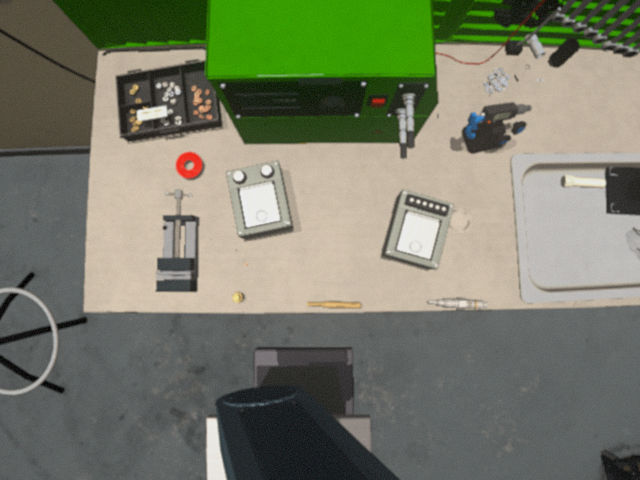

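View pics/scene.png

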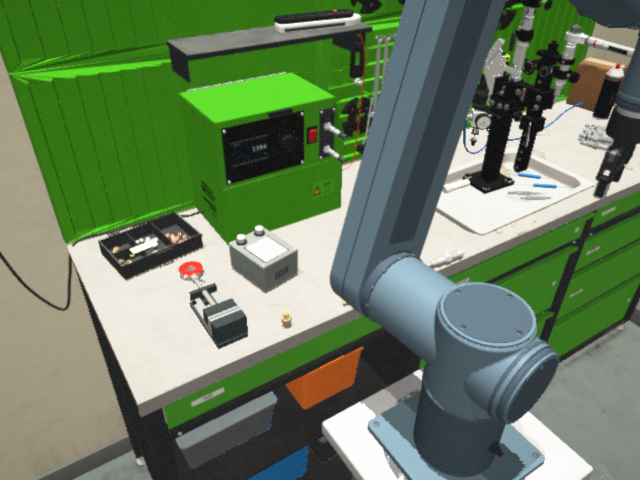

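The top view shows the target box on the left: posts at about (239,177) and (267,171), ring at about (262,216). The twin with the strip is at (418,230). In the scene view the target is at (263,258).

```bash
python3 - <<'E'
from h import *
import pickle
c=pickle.load(open("top.pkl","rb"))
im=c["image"]
m=(im.min(2)>215).astype(np.uint8); m[:, :225]=0;m[:,300:]=0;m[:150]=0;m[250:]=0
m[:184]=0
cs,_=cv2.findContours(m,cv2.RETR_EXTERNAL,cv2.CHAIN_APPROX_NONE)
k=max(cs,key=cv2.contourArea);r=cv2.minAreaRect(k);b=cv2.boxPoints(r)
P=np.array([plane(c,*q,.07) for q in b]);print(r,b.round(1).tolist(),P.round(4).tolist(),"centre",P.mean(0))
print("sides",np.linalg.norm(P-np.roll(P,1,0),axis=1))
for q in ((239,177),(267,171)): print("post",plane(c,*q,.086))
print("ring",plane(c,262,216,.07), depthpt(c,262,205),depthpt(c,262,150))
g=im[150:250,215:305]; cv2.imwrite("pics/crop.png",cv2.resize(g,None,fx=6,fy=6,interpolation=cv2.INTER_CUBIC)[:,:,::-1])
E
```

```text
((258.9615478515625, 204.80767822265625), (37.654293060302734, 33.33973693847656), 78.69007110595703) [[238.89999389648438, 189.60000610351562], [271.6000061035156, 183.10000610351562], [279.0, 220.0], [246.3000030517578, 226.5]] [[0.5814, 0.0845, 0.07], [0.5929, 0.0241, 0.07], [0.5242, 0.0104, 0.07], [0.5127, 0.0702, 0.07]] centre [0.55278742 0.04732274 0.07      ]
sides [0.07010244 0.06148117 0.07005458 0.06087095]
post [0.60147865 0.08187493 0.086     ]
post [0.61191824 0.03095299 0.086     ]
ring [0.53184693 0.04154593 0.07      ] [0.55182208 0.04137274 0.07222959] [ 0.6761447   0.05137892 -0.00093794]
```

View pics/crop.png

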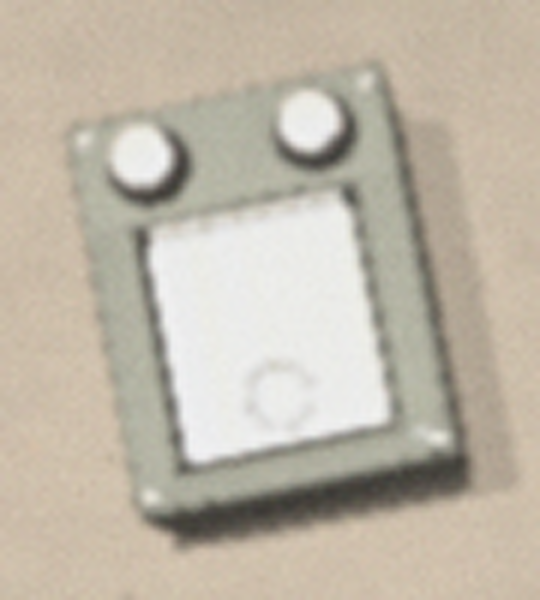

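The crop shows the ring at crop (281,393), so the pad is at about (0.532, 0.043). Box yaw is about +11.6° and the button is at about (0.553, 0.047). I'll approach above it, closing the gripper and aligning to the box.

```bash
python3 -m creep '[[0.03,-0.025,0,0,0,0.01,1],[0.06,-0.05,0,0,0,0.02,1],[0.09,-0.075,0,0,0,0.03,1],[0.12,-0.10,0,0,0,0.04,1],[0.15,-0.125,0,0,0,0.05,1],[0.18,-0.15,0,0,0,0.06,1],[0.21,-0.175,0,0,0,0.07,1],[0.24,-0.20,0,0,0,0.08,1],[0.27,-0.225,0,0,0,0.09,1],[0.30,-0.25,0,0,0,0.094,1],[0.33,-0.275,0,0,0,0.094,1],[0.36,-0.30,0,0,0,0.094,1],[0.39,-0.325,0,0,0,0.094,1],[0.42,-0.35,0,0,0,0.094,1],[0.45,-0.375,0,0,0,0.094,1],[0.475,-0.40,0,0,0,0.094,1],[0.50,-0.42,0,0,0,0.094,1],[0.515,-0.43,0,0,0,0.094,1],[0.52,-0.435,0,0,0,0.094,1],[0.52,-0.435,0,0,0,0.094,1]]' 40
python3 - <<'E'
from h import *
import pickle
o=ctrl.get_obs();print({k:np.round(o[k],4).tolist() for k in("time","qpos","tcp_pos","orientation","opening","contact_force")})
c=cap("wrist");save(c,"w1.png");pickle.dump(c,open("w1.pkl","wb"));print(c["fov_y"],c["k1"],np.round(c["mount"],3).tolist(),c["xyz"])
E
```

```text
time: 1.77
tcp_pos: [0.531, 0.0439, 0.2308]
orientation: [[0.979, 0.204, -0.001], [0.204, -0.979, 0.002], [-0.001, -0.002, -1.0]]
contact_force: [-0.4, 0.6, 0.8]
opening: 0.0002
{'time': 1.7667, 'qpos': [-7.3461, 13.1088, 90.2837, 0.1018, 76.6992, 70.8757], 'tcp_pos': [0.531, 0.0439, 0.2308], 'orientation': [[0.979, 0.2037, -0.0014], [0.2037, -0.979, 0.0019], [-0.0009, -0.0022, -1.0]], 'opening': 0.0002, 'contact_force': [-0.3667, 0.619, 0.7882]}
61.41432299914449 -0.05108980078629374 [[0.0, -0.949, -0.314, 0.079], [1.0, 0.0, -0.001, -0.0], [0.001, -0.314, 0.949, -0.143], [0.0, 0.0, 0.0, 1.0]] [0.60884659 0.06015124 0.37330935]
```

View pics/w1.png

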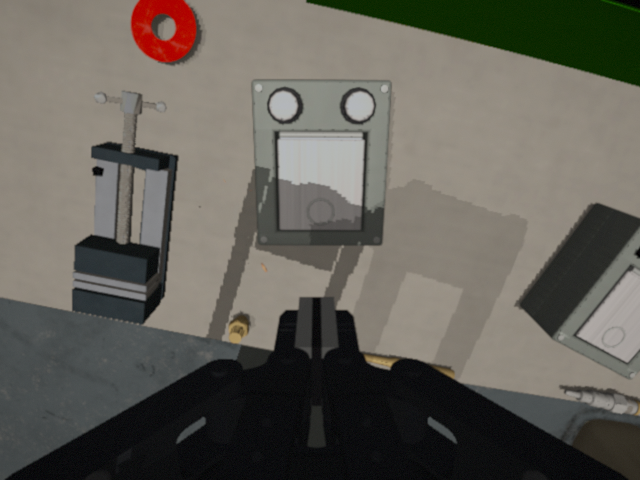

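The wrist view shows the ring at about (320,211), the hatch spanning columns 276–365 and the posts at (285,105) and (358,105). It's aligned with the tool, and the camera is on the hinge side. Next I'll measure the ring and button from here.

```bash
python3 - <<'E'
from h import *
import pickle
c=pickle.load(open("w1.pkl","rb"))
o=ctrl.get_obs();R=np.array(o["orientation"]);t=np.array(o["tcp_pos"])
pad=plane(c,320,211,.07);p1=plane(c,285,105,.086);p2=plane(c,358,105,.086)
fl,fr=plane(c,277,231,.07),plane(c,364,231,.07)
bx=R[:,0]; 
y=p1-p2;print("yaw",np.degrees(np.arctan2(-y[0],y[1])),"edge yaw",np.degrees(np.arctan2(-(fl-fr)[0],(fl-fr)[1])), "pad",pad,"edge mid",(fl+fr)/2,"postmid",(p1+p2)/2, np.linalg.norm(y))
print("depth ring",depthpt(c,320,211))
for n,q in(("pad",pad),("edge+15",(fl+fr)/2+.015*bx),("breaker",pad+.022*bx)): print(n,q,"tool shift",R.T@(q-t))
E
```

```text
yaw 11.784325694423432 edge yaw 11.816416838006747 pad [0.53165818 0.04200142 0.07      ] edge mid [0.51585596 0.03826701 0.07      ] postmid [0.60871456 0.05732784 0.086     ] 0.04959283543529437
depth ring [0.53157822 0.04198262 0.0696858 ]
pad [0.53165818 0.04200142 0.07      ] tool shift [0.00129275 0.00130582 0.16082298]
edge+15 [0.53054424 0.04130907 0.069979  ] tool shift [6.15782689e-05 1.75790956e-03 1.60844922e-01]
breaker [0.55320098 0.0464631  0.0699692 ] tool shift [0.02329275 0.00130582 0.16082298]
```

```bash
python3 -m creep '[[0.001,0.0015,0.02,0,0,0,1],[0.001,0.0015,0.045,0,0,0,1],[0.001,0.0015,0.07,0,0,0,1],[0.001,0.0015,0.095,0,0,0,1],[0.001,0.0015,0.115,0,0,0,1],[0.001,0.0015,0.13,0,0,0,1],[0.001,0.0015,0.14,0,0,0,1],[0.001,0.0015,0.147,0,0,0,1],[0.001,0.0015,0.15,0,0,0,1],[0.001,0.0015,0.15,0,0,0,1],[0.001,0.0015,0.15,0,0,0,1]]'
```

```text
time: 2.73
tcp_pos: [0.5319, 0.0414, 0.0816]
orientation: [[0.979, 0.203, -0.0], [0.203, -0.979, 0.001], [-0.0, -0.001, -1.0]]
contact_force: [0.3, -0.4, 0.3]
opening: -0.0002
```

```bash
python3 -m creep '[[0,0,0.004,0,0,0,1],[0,0,0.008,0,0,0,1],[0,0,0.011,0,0,0,1],[0,0,0.0125,0,0,0,1],[0,0,0.014,0,0,0,1],[0,0,0.0155,0,0,0,1],[0,0,0.0165,0,0,0,1],[0,0,0.017,0,0,0,1],[0,0,0.017,0,0,0,1]]'
```

```text
time: 3.48
tcp_pos: [0.5322, 0.0414, 0.0648]
orientation: [[0.979, 0.203, 0.0], [0.203, -0.979, 0.001], [0.0, -0.001, -1.0]]
contact_force: [-0.3, -0.1, 5.3]
opening: 0.0003
```

```bash
python3 -m creep '[[0,0,0.0007,0,0,0,1],[0,0,0.0014,0,0,0,1],[0,0,0.0014,0,0,0,1]]'
```

```text
time: 3.73
tcp_pos: [0.5323, 0.0414, 0.0642]
orientation: [[0.979, 0.203, 0.001], [0.203, -0.979, 0.001], [0.001, -0.001, -1.0]]
contact_force: [-3.1, -0.2, 11.7]
opening: -0.0001
```

Force has risen to 11.7 N, so the hatch is at its stop. Now a quick retreat up and to the front, then wait there.

```bash
python3 -m creep '[[-0.003,0,-0.03,0,0,0,1],[-0.025,0,-0.065,0,0,0,1],[-0.05,0,-0.10,0,0,0,1],[-0.075,0,-0.135,0,0,0,1],[-0.09,0,-0.165,0,0,0,1],[-0.10,0,-0.18,0,0,0,1],[-0.10,0,-0.185,0,0,0,1],[-0.10,0,-0.185,0,0,0,1],[-0.10,0,-0.185,0,0,0,1],[-0.10,0,-0.185,0,0,0,1],[-0.10,0,-0.185,0,0,0,1],[-0.10,0,-0.185,0,0,0,1],[-0.10,0,-0.185,0,0,0,1],[-0.10,0,-0.185,0,0,0,1],[-0.10,0,-0.185,0,0,0,1],[-0.10,0,-0.185,0,0,0,1],[-0.10,0,-0.185,0,0,0,1],[-0.10,0,-0.185,0,0,0,1]]'
python3 -m creep '[[0,0,0,0,0,0,1],[0,0,0,0,0,0,1],[0,0,0,0,0,0,1],[0,0,0,0,0,0,1],[0,0,0,0,0,0,1],[0,0,0,0,0,0,1],[0,0,0,0,0,0,1],[0,0,0,0,0,0,1],[0,0,0,0,0,0,1],[0,0,0,0,0,0,1],[0,0,0,0,0,0,1],[0,0,0,0,0,0,1],[0,0,0,0,0,0,1],[0,0,0,0,0,0,1],[0,0,0,0,0,0,1],[0,0,0,0,0,0,1],[0,0,0,0,0,0,1],[0,0,0,0,0,0,1],[0,0,0,0,0,0,1],[0,0,0,0,0,0,1]]'
python3 - <<'E'
from h import *
import pickle
c=cap("wrist");save(c,"w2.png");pickle.dump(c,open("w2.pkl","wb"))
c=cap("top");cv2.imwrite("pics/t2.png",cv2.resize(c["image"][140:260,200:320],None,fx=4,fy=4,interpolation=cv2.INTER_CUBIC)[:,:,::-1]);pickle.dump(c,open("t2.pkl","wb"))
E
```

```text
time: 5.23
tcp_pos: [0.4343, 0.021, 0.2491]
orientation: [[0.979, 0.203, 0.001], [0.203, -0.979, 0.001], [0.001, -0.001, -1.0]]
contact_force: [-0.0, 0.3, 1.1]
opening: -0.0
time: 6.9
tcp_pos: [0.4343, 0.021, 0.2491]
orientation: [[0.979, 0.203, 0.001], [0.203, -0.979, 0.001], [0.001, -0.001, -1.0]]
contact_force: [-0.1, -0.3, -0.7]
opening: -0.0002
```

View pics/w2.png

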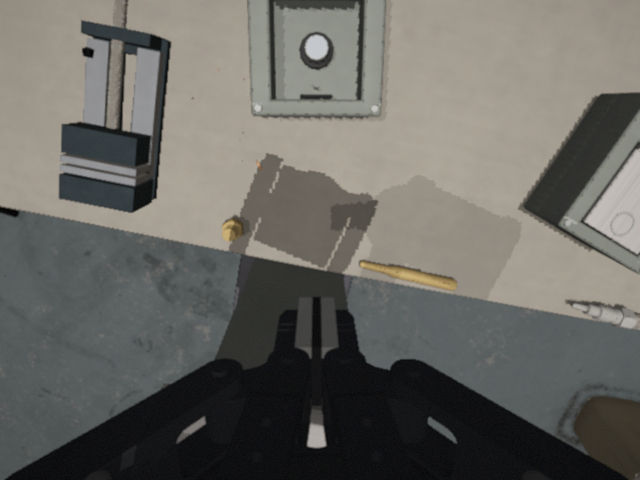

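View pics/t2.png

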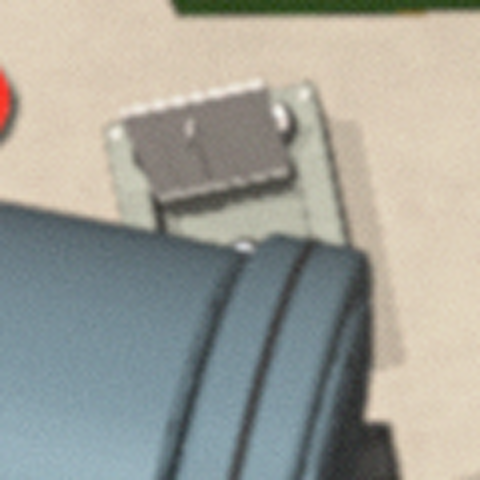

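The wrist view shows the open well with the white button at about (316,46). The top view shows the hatch leaning back over the posts. I'll locate the button and wait one second more.

```bash
python3 -m creep '[[0,0,0,0,0,0,1],[0,0,0,0,0,0,1],[0,0,0,0,0,0,1],[0,0,0,0,0,0,1],[0,0,0,0,0,0,1],[0,0,0,0,0,0,1],[0,0,0,0,0,0,1],[0,0,0,0,0,0,1],[0,0,0,0,0,0,1],[0,0,0,0,0,0,1],[0,0,0,0,0,0,1],[0,0,0,0,0,0,1]]'
python3 - <<'E'
from h import *
import pickle
c=pickle.load(open("w2.pkl","rb"))
o=ctrl.get_obs();R=np.array(o["orientation"]);t=np.array(o["tcp_pos"])
im=c["image"];m=(im.min(2)>190).astype(np.uint8);m[:20]=0;m[80:]=0;m[:,:290]=0;m[:,345:]=0
M=cv2.moments(m,True);u,v=M["m10"]/M["m00"],M["m01"]/M["m00"]
q=plane(c,u,v,.06);print(u,v,M["m00"],q,depthpt(c,u,v),"shift",R.T@(q-t))
E
```

```text
time: 8.0
tcp_pos: [0.4343, 0.021, 0.2492]
orientation: [[0.979, 0.203, 0.001], [0.203, -0.979, 0.001], [0.001, -0.001, -1.0]]
contact_force: [0.5, 0.7, -0.5]
opening: 0.0001
316.16129032258067 46.82991202346041 341.0 [0.55295794 0.04637735 0.06      ] [0.55308568 0.04640562 0.0589685 ] shift [ 0.12119982 -0.00070421  0.18926277]
```

```bash
python3 -m creep '[[0.015,0,0,0,0.01,0,1],[0.035,0,0,0,0.03,0,1],[0.06,-0.0005,0,0,0.05,0,1],[0.085,-0.0005,0,0,0.05,0,1],[0.105,-0.0005,0.01,0,0.05,0,1],[0.115,-0.0005,0.03,0,0.05,0,1],[0.119,-0.0005,0.055,0,0.05,0,1],[0.119,-0.0005,0.08,0,0.05,0,1],[0.119,-0.0005,0.105,0,0.05,0,1],[0.119,-0.0005,0.13,0,0.05,0,1],[0.119,-0.0005,0.15,0,0.05,0,1],[0.119,-0.0005,0.163,0,0.05,0,1],[0.119,-0.0005,0.171,0,0.05,0,1],[0.119,-0.0005,0.174,0,0.05,0,1],[0.119,-0.0005,0.174,0,0.05,0,1],[0.119,-0.0005,0.174,0,0.05,0,1]]'
```

```text
time: 9.33
tcp_pos: [0.5517, 0.0457, 0.0759]
orientation: [[0.978, 0.203, 0.051], [0.202, -0.979, 0.011], [0.052, -0.0, -0.999]]
contact_force: [0.0, -0.2, 0.0]
opening: -0.0001
```

```bash
python3 -m creep '[[0,0,0.004,0,0,0,1],[0,0,0.008,0,0,0,1],[0,0,0.012,0,0,0,1],[0,0,0.015,0,0,0,1],[0,0,0.017,0,0,0,1],[0,0,0.019,0,0,0,1],[0,0,0.021,0,0,0,1],[0,0,0.022,0,0,0,1],[0,0,0.022,0,0,0,1]]'
```

```text
time: 10.08
tcp_pos: [0.5526, 0.046, 0.0537]
orientation: [[0.978, 0.203, 0.051], [0.202, -0.979, 0.011], [0.052, -0.001, -0.999]]
contact_force: [-0.2, 0.6, 0.0]
opening: -0.0001
```

```bash
python3 -m creep '[[0,0,0.0007,0,0,0,1],[0,0,0.0014,0,0,0,1],[0,0,0.002,0,0,0,1],[0,0,0.002,0,0,0,1]]'
```

```text
time: 10.42
tcp_pos: [0.5528, 0.046, 0.0522]
orientation: [[0.978, 0.203, 0.051], [0.202, -0.979, 0.011], [0.052, -0.0, -0.999]]
contact_force: [-2.3, -0.3, 4.9]
opening: -0.0001
```

```bash
python3 -m creep '[[0,0,0.0007,0,0,0,1],[0,0,0.0014,0,0,0,1],[0,0,0.0014,0,0,0,1],[0,0,0.0014,0,0,0,1]]'
```

```text
time: 10.75
tcp_pos: [0.5529, 0.046, 0.0521]
orientation: [[0.978, 0.203, 0.051], [0.203, -0.979, 0.011], [0.052, -0.0, -0.999]]
contact_force: [-5.0, 0.1, 12.0]
opening: 0.0002
```

```bash
python3 -m creep '[[0,0,-0.01,0,0,0,1],[0,0,-0.03,0,0,0,1],[0,0,-0.055,0,0,0,1],[-0.005,0,-0.085,0,0,0,1],[-0.015,0,-0.115,0,0,0,1],[-0.03,0,-0.145,0,-0.02,0,1],[-0.055,0,-0.17,0,-0.04,0,1],[-0.08,0,-0.185,0,-0.05,0,1],[-0.10,0,-0.195,0,-0.05,0,1],[-0.105,0,-0.2,0,-0.05,0,1],[-0.105,0,-0.2,0,-0.05,0,1],[-0.105,0,-0.2,0,-0.05,0,1]]'
python3 - <<'E'
from h import *
import pickle
c=cap("wrist");save(c,"w3.png")
for n,c in(("before",pickle.load(open("w2.pkl","rb"))),("after",c)):
    im=c["image"];m=(im.min(2)>190).astype(np.uint8);m[:20]=0;m[110:]=0;m[:,:290]=0;m[:,345:]=0
    k,l,s,ce=cv2.connectedComponentsWithStats(m);i=1+s[1:,4].argmax()
    u,v=ce[i];d=c["depth"][l==i];print(n,u,v,s[i,4],depthpt(c,u,v),plane(c,u,v,.052))
E
```

```text
time: 11.75
tcp_pos: [0.4407, 0.0225, 0.2466]
orientation: [[0.979, 0.202, 0.004], [0.202, -0.979, 0.0], [0.004, 0.0, -1.0]]
contact_force: [0.0, -0.0, -0.0]
opening: -0.0
before 316.16129032258067 46.82991202346041 341 [0.55308568 0.04640562 0.0589685 ] [0.55394866 0.04659664 0.052     ]
after 316.0184049079755 57.81288343558282 326 [0.55295173 0.04643303 0.05288979] [0.55304483 0.04645302 0.052     ]
```

View pics/w3.png

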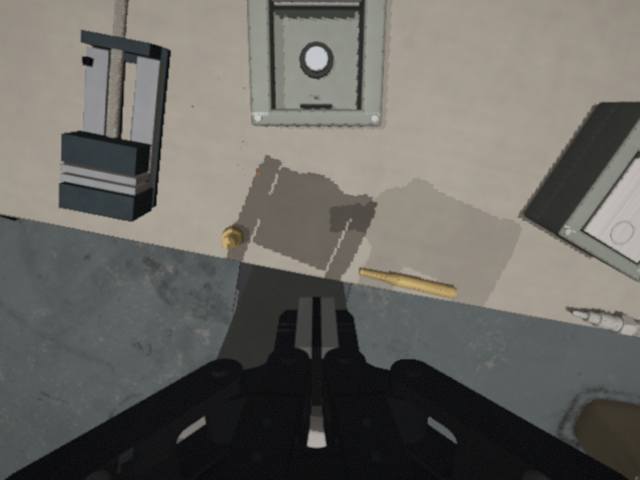

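The button is lower and the hatch still open. A single depth pixel gave only about 6 mm of travel, so I'll check with averaged depth relative to the box rim.

```bash
python3 - <<'E'
from h import *
import pickle
def go(n,c):
    im=c["image"];m=(im.min(2)>190).astype(np.uint8);m[:20]=0;m[110:]=0;m[:,:290]=0;m[:,345:]=0
    k,l,s,ce=cv2.connectedComponentsWithStats(m);i=1+s[1:,4].argmax();er=cv2.erode((l==i).astype(np.uint8),np.ones((5,5)))
    z=lambda M:[depthpt(c,u,v)[2] for v,u in zip(*np.nonzero(M))]
    b=z(er); u0,v0=ce[i]
    f=np.zeros_like(m);f[int(v0)-15:int(v0)+25,255:267]=1
    fl=np.zeros_like(m);fl[int(v0)-10:int(v0)+20,340:350]=1
    print(n,"button %.4f sd %.4f n %d rim %.4f floor %.4f"%(np.median(b),np.std(b),len(b),np.median(z(f)),np.median(z(fl))))
go("before",pickle.load(open("w2.pkl","rb")));go("after",cap("wrist"));go("after",cap("wrist"))
E
```

```text
before button 0.0595 sd 0.0240 n 191 rim 0.0700 floor 0.0339
after button 0.0520 sd 0.0251 n 180 rim 0.0700 floor 0.0339
after button 0.0520 sd 0.0253 n 176 rim 0.0701 floor 0.0341
```

```bash
python3 - <<'E'
from h import *
c=cap("top");R=[depthpt(c,u,v) for v in range(160,200,3) for u in range(230,285,3)]
print("max z near hinge",max(p[2] for p in R))
print(ctrl.close_job())
E
```

```text
max z near hinge 0.6299794731072399
the job is handed in; nothing more can be done
None
```

The breaker on the box with the two binding posts is pushed fully home, its hatch is standing open, and I have handed the job in.

- **Hatch:** I pressed it once at the finger ring, in to its stop (11.7 N at the end), then backed off up and to the front. It popped open, and I kept the hand clear for about 4 s, including its swing up; pictures showed it leaning back by itself.
- **Breaker:** I pushed the button down until it stopped moving at 12 N. Averaged depth put its top at 59.5 mm before and 52.0 mm after, which matches 52 mm when home; the box rim read 70 mm both times. An earlier single depth pixel suggested only about 6 mm of travel, and the averaged reading replaced it.
- **Rest of the scene:** The last wrist picture showed the button down, the well open, and the other box's hatch shut. The fitting, punch and nozzle holder looked unmoved. The tape was out of view in that picture, but the hand never went near it.
- **At hand-in:** The hand was clear of everything and the job had taken about 12 s.
- **Failed check:** A final depth check of the hatch height from the top camera told me nothing. Its 0.63 m reading was probably the arm in the way, so the open hatch rests on the pictures alone.

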